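Line up the pocket books by height on the archive shelf board

ROBOT

A 6-joint arm with a two-finger parallel gripper is mounted at the origin on the work surface. World frame = base frame: x ahead of the robot, y to its left, z up, the work surface at z = 0. Lengths are in m, angles in degrees, forces in N, time in s.
With the tool pointing down it reaches from about 0.3 to 0.75 m from the base axis. Payload 8.5 kg.
Tool frame: the origin (TCP) lies at the very end of the fingers, on their centre line; the grasp point (between the pads) lies 19 mm behind it (env.hold_point_z is the distance from the TCP to the grasp point, in m); z points along the fingers, y is the line along which they close (so a half turn about z gives the same grasp; the last joint's range is limited). The gripper opens to 85 mm and grips with 20 to 120 N. Pads are 22 mm wide; open, the fingers measure 114 mm over their backs; the gripper's body (76 mm by 85 mm) begins 54 mm behind the grasp point. The pads swing forward as they close: fully open they stand 13 mm farther back than shut.
Start: joints at [-76.622, 21.807, 74.336, -0, 83.858, -12.336], TCP at [0.239, -0.496, 0.2] pointing down, gripper open.
Joint ranges: [-178.18, 178.18], [-50.72, 133.34], [12.68, 142.11], [-81.47, 261.47], [9.98, 163.14], [-165.26, 165.26]. Speed limits (degrees/s): [136.94, 136.94, 180, 180, 180, 180].

INTERFACE

Orientations are given as a 3x3 rotation matrix whose columns are the frame's x, y, z axes.
In Python, from rig import env, optics gives the robot as it stands.
- The arm moves only by the shell command python3 -m jog 'ROWS' [OPENING] [FORCE]. ROWS is JSON, a list of rows, each an object with "linear": the shift along the tool's x, y, z in units of 40 mm (1.0 is 40 mm), a list of three; "roll": the turn about the tool's z in units of 5 degrees (1.0 is 5 degrees). A call has 1 to 12 rows; each row shifts and turns the commanded pose from where the row before left it, along the tool's axes as they then stand; what a row does not reach is not made up. A row lasts 1/12 s, in which the tool goes at most 41.7 mm and 7.16 degrees, less where a joint would pass 70% of its speed; a pose out of reach is approached as far as the arm can. A call is refused whole if a number of a shift passes 1 or a number of a turn 1, either way. A call with a gripper value outside its range is refused whole. OPENING is the opening, from -1 (shut) to 1 (fully open), set as the call begins (- or left out, the last holds). The fingers move at their own pace and stop on an object; FORCE is the grip in N (left out, the last holds). Time passes only in rows, so rows that do not move let the fingers close. It gives the time, the measured TCP pose, the force, the opening and the grip force at its end, in the units of the state.
- env.observe(): the state, without advancing time (a new reading comes with each control period).
- optics.get_image(name): name is "side" or "top"; returns the picture (384x512x3 uint8, red, green, blue); there is no depth.
- optics.calibration(name): a dict with "fov_y" (degrees; the focal length in pixels is half the picture's height over the tangent of half this angle, whatever the lens; pixels are square), "cx", "cy" (the principal point, pixels), "T" (4x4, takes a point from camera to world coordinates). Camera axes: x right, y down, z forward; pixel columns grow to the right and rows downward; lengths in m; the calibration is good to about 2 mm. A picture is of the moment at which its call begins. calibration takes no time and is no camera call.
- env.close_job(): hands the job in; it is judged then, once.
The state is a dict: "time_s": time; "q": joint angles; "qvel": joint speeds; "joint_efforts": joint torques, N m; "position": TCP position; "tool_rot": TCP orientation; "ft_force": force on the tool from outside, world axes, zero at the start; "wrist_torque": the same for the moment, N m; "grip_width": finger opening in m; "gripper_force": force on a finger pad.
Only numpy, scipy, OpenCV 4.12 (cv2) and the standard library are available. Lean on these libraries where they do the work, as an engineer would, in place of code of your own. Each camera call takes 0.05 s, during which the arm holds its last target. There are 200 camera calls.

TASK

Stand the four books upright in order of height on the four marks of the steel shelf board: the tallest on the mark next to the black bookend, then each shorter one on the next mark, the shortest farthest from it. Centre each book squarely on its mark, with its thickness along the row, and leave the white paste pot where it stands.

Things in the scene. Friction and masses are not known exactly. Their poses are not given: they have to be found in the camera images.
- green_book: Loose clothbound pocket book standing upright on its lower edge, dark green, the tallest: 165 mm tall (z), 34 mm thick (y), 72 mm from spine to fore-edge (x); rigid, about 260 g. Origin: centre of its lower edge face. Own z up, x from the spine to the fore-edge, y across the thickness (the way to grasp it, near the top). The start yaw is within about 0.3 rad of world axes, spine towards the robot
- blue_book: Loose clothbound pocket book standing upright on its lower edge, blue, the second tallest: 140 mm tall (z), 32 mm thick (y), 72 mm from spine to fore-edge (x); rigid, about 220 g. Origin: centre of its lower edge face. Own z up, x from the spine to the fore-edge, y across the thickness (the way to grasp it, near the top). The start yaw is within about 0.3 rad of world axes, spine towards the robot
- red_book: Loose clothbound pocket book standing upright on its lower edge, red, the third tallest: 115 mm tall (z), 30 mm thick (y), 72 mm from spine to fore-edge (x); rigid, about 180 g. Origin: centre of its lower edge face. Own z up, x from the spine to the fore-edge, y across the thickness (the way to grasp it, near the top). The start yaw is within about 0.3 rad of world axes, spine towards the robot
- yellow_book: Loose clothbound pocket book standing upright on its lower edge, yellow, the shortest: 90 mm tall (z), 28 mm thick (y), 72 mm from spine to fore-edge (x); rigid, about 140 g. Origin: centre of its lower edge face. Own z up, x from the spine to the fore-edge, y across the thickness (the way to grasp it, near the top). The start yaw is within about 0.3 rad of world axes, spine towards the robot
- mark_a: Fixed flat cream card with a grey field, 92 (x) by 46 (y) mm, leftmost (+y end) of four marks in a straight row, 85 mm between centres, on a dark steel shelf board 14 mm thick (105 by 500 mm). Origin: its centre, at the height where the book's foot will stand. Own y runs along the row (the book's thickness goes along it), x away from the robot, z up
- mark_b: Fixed flat cream card with a grey field, 92 (x) by 46 (y) mm, second from the left of four marks in a straight row, 85 mm between centres, on a dark steel shelf board 14 mm thick (105 by 500 mm). Origin: its centre, at the height where the book's foot will stand. Own y runs along the row (the book's thickness goes along it), x away from the robot, z up
- mark_c: Fixed flat cream card with a grey field, 92 (x) by 46 (y) mm, third from the left of four marks in a straight row, 85 mm between centres, on a dark steel shelf board 14 mm thick (105 by 500 mm). Origin: its centre, at the height where the book's foot will stand. Own y runs along the row (the book's thickness goes along it), x away from the robot, z up
- mark_d: Fixed flat cream card with a grey field, 92 (x) by 46 (y) mm, rightmost (-y end) of four marks in a straight row, 85 mm between centres, on a dark steel shelf board 14 mm thick (105 by 500 mm). Origin: its centre, at the height where the book's foot will stand. Own y runs along the row (the book's thickness goes along it), x away from the robot, z up
- bookend: Fixed black bookend block, 95 mm (x) by 28 mm (y) by 120 mm tall, with a brass disc on its front, standing on the board at one end of the row of marks, left or right as it happens, 85 mm from the centre of the nearest mark. Origin: centre of its underside. (A low clear card holder, 44 mm tall, stands at the other end.)
- paste_pot: Loose white round pot with a black cap, 56 mm across and 70 mm tall, standing among the books. Not to be moved. Origin: centre of its underside, z up
Mind the look-alikes: they are no part of the job. Leave any pink look-alike of the blue_book alone. Leave any turquoise look-alike of the yellow_book alone.

How it is judged (in metres and radians):
At the end, for the whole second after the job is handed in: Each book stands upright (within 0.08 rad) and at rest on its own mark, centred within 13 mm and squared to it within 0.2 rad (either way round), its foot no more than 5 mm above the mark: tallest on the mark next to the bookend, shortest on the farthest mark (((y of bookend in the frame of mark_a above 0 m and horizontal distance between green_book and mark_a below 0.013 m and angle between the y axis of green_book and the y axis of mark_a, either way round below 0.2 rad and z of green_book in the frame of mark_a below 0.005 m and horizontal distance between blue_book and mark_b below 0.013 m and angle between the y axis of blue_book and the y axis of mark_b, either way round below 0.2 rad and z of blue_book in the frame of mark_b below 0.005 m and horizontal distance between red_book and mark_c below 0.013 m and angle between the y axis of red_book and the y axis of mark_c, either way round below 0.2 rad and z of red_book in the frame of mark_c below 0.005 m and horizontal distance between yellow_book and mark_d below 0.013 m and angle between the y axis of yellow_book and the y axis of mark_d, either way round below 0.2 rad and z of yellow_book in the frame of mark_d below 0.005 m) or (y of bookend in the frame of mark_a below 0 m and horizontal distance between green_book and mark_d below 0.013 m and angle between the y axis of green_book and the y axis of mark_d, either way round below 0.2 rad and z of green_book in the frame of mark_d below 0.005 m and horizontal distance between blue_book and mark_c below 0.013 m and angle between the y axis of blue_book and the y axis of mark_c, either way round below 0.2 rad and z of blue_book in the frame of mark_c below 0.005 m and horizontal distance between red_book and mark_b below 0.013 m and angle between the y axis of red_book and the y axis of mark_b, either way round below 0.2 rad and z of red_book in the frame of mark_b below 0.005 m and horizontal distance between yellow_book and mark_a below 0.013 m and angle between the y axis of yellow_book and the y axis of mark_a, either way round below 0.2 rad and z of yellow_book in the frame of mark_a below 0.005 m)) and angle between each of green_book, blue_book, red_book, yellow_book's own z axis and vertical below 0.08 rad and linear speed of each of green_book, blue_book, red_book, yellow_book below 0.02 m/s and angular speed of each of green_book, blue_book, red_book, yellow_book below 0.2 rad/s); the robot touches nothing.
It fails at once if the paste pot is moved by more than 20 mm or tipped (distance of paste_pot from where it was at the start of the episode above 0.02 m or angle between paste_pot's own z axis and vertical above 0.3 rad).
It also fails if it takes over 120 s, if anything falls off the work surface, if the arm or the gripper's body presses on something with over 40 N, if the wrist force passes 120 N, or if a joint passes its speed limit or range.

## Working session

There is one attempt and no reset: what is moved stays moved. The work goes in short steps, Python scripts to look and compute and a shell command to move; the robot and the scene stay as the last step left them, time stands still between calls to the robot, and variables do not carry over. Pictures are saved under pics/ and viewed, at most 14 in all, crops included, and the job is handed in when it is done.

```bash
ls; mkdir -p pics
python3 - <<'E'
from rig import env, optics
import cv2
s=env.observe();print(s['time_s'],s['position'],s['tool_rot'],s['grip_width'])
for n in('side','top'):
    im=optics.get_image(n);cv2.imwrite(f'pics/{n}0.png',im[:,:,::-1]);print(n,optics.calibration(n))
E
```

```text
pics
0.0 [ 0.23855751 -0.49520066  0.19979546] [[ 9.00968576e-01  4.33884212e-01 -3.40781203e-04]
 [ 4.33884224e-01 -9.00967456e-01  1.45723274e-03]
 [ 3.25237505e-04 -1.46078049e-03 -9.99998880e-01]] 0.08550077843397237
side {'fov_y': 42.845535973988774, 'cx': 256.8756725495827, 'cy': 191.04498743029697, 'T': array([[ 0.9995641 , -0.00847392,  0.02828074,  0.46746255],
       [-0.02771208, -0.59963586,  0.79979302, -0.75802015],
       [ 0.01018076, -0.80022811, -0.59960931,  0.62447488],
       [ 0.        ,  0.        ,  0.        ,  1.        ]])}
top {'fov_y': 52.81819137312018, 'cx': 253.37548113014336, 'cy': 183.43219758002698, 'T': array([[ 0.02287483, -0.99419911,  0.10509457,  0.37470824],
       [-0.99970748, -0.02192149,  0.01021753, -0.00478985],
       [-0.00785443, -0.10529756, -0.99440974,  0.97721439],
       [ 0.        ,  0.        ,  0.        ,  1.        ]])}
```

View pics/top0.png

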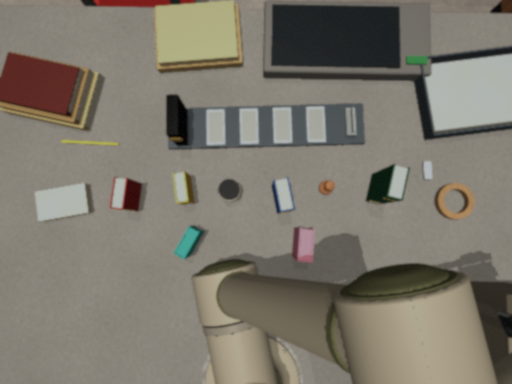

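View pics/side0.png

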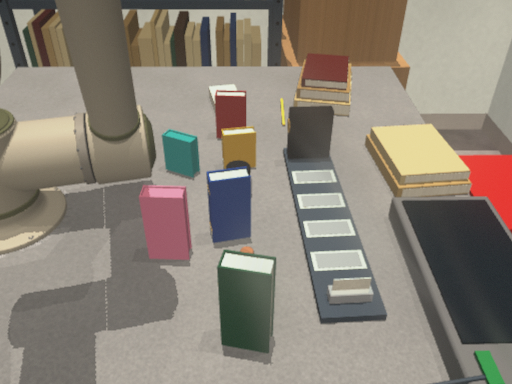

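The top view shows the bookend at the left (+y) end (175,118), with marks at (216,126), (249,126), (282,125) and (316,125). Red is at (125,193), yellow (182,188), the pot (229,189), blue (283,195) and green (388,184). So the order is green→a, blue→b, red→c, yellow→d. I'll enlarge it to measure.

Run:
```python
import cv2
im=cv2.imread('pics/top0.png')
a=cv2.resize(im[155:220,100:300],None,fx=4,fy=4,interpolation=cv2.INTER_CUBIC)
b=cv2.resize(im[155:220,260:430],None,fx=4,fy=4,interpolation=cv2.INTER_CUBIC)
b=cv2.copyMakeBorder(b,0,0,0,120,cv2.BORDER_CONSTANT)
cv2.imwrite('pics/c1.png',cv2.vconcat([a,b]))
```

```text
(no output)
```

View pics/c1.png

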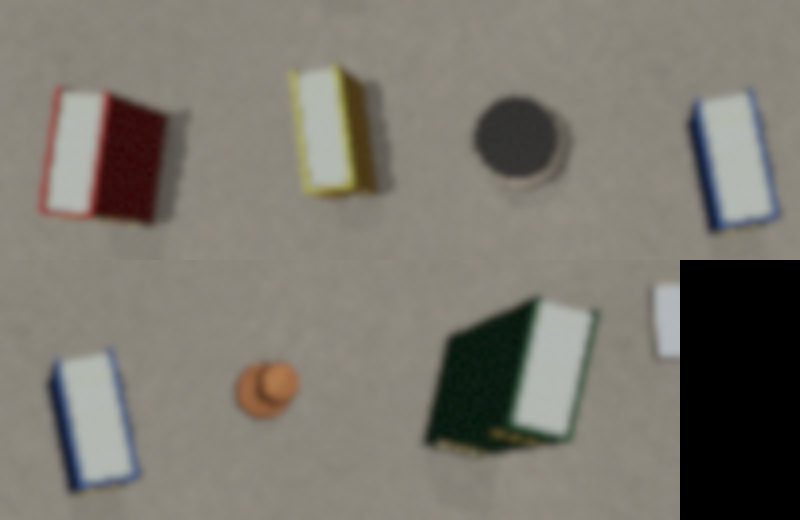

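```bash
cat > h.py <<'E'
import numpy as np, cv2
from scipy.optimize import least_squares
from rig import env, optics
def ray(name,uv,z):
    c=optics.calibration(name);f=192/np.tan(np.radians(c['fov_y']/2))
    uv=np.atleast_2d(uv).astype(float);T=c['T']
    d=np.c_[(uv[:,0]-c['cx'])/f,(uv[:,1]-c['cy'])/f,np.ones(len(uv))]@T[:3,:3].T
    return (T[:3,3]+d*((z-T[2,3])/d[:,2])[:,None])[:,:2]
def fit(P,L,W): # corners TL,TR,BR,BL in top view (x up, y left): L along x, W along y
    m=np.array([[L,W],[L,-W],[-L,-W],[-L,W]])/2
    def r(p):
        c,s=np.cos(p[2]),np.sin(p[2]);return (p[:2]+m@np.array([[c,s],[-s,c]])-P).ravel()
    o=least_squares(r,[*P.mean(0),0]);return o.x,np.sqrt((o.fun**2).mean())
E
python3 - <<'E'
from h import *
C={'red':([(57,88),(108,93),(95,217),(41,212)],.115,.030,100,0),'yellow':([(290,70),(338,65),(355,192),(304,195)],.09,.028,100,0),
'blue':([(697,98),(751,89),(779,219),(715,229)],.14,.032,100,0),'green':([(538,38),(600,50),(574,181),(511,173)],.165,.034,260,0)}
for k,(c,h,w,ox,_) in C.items():
    uv=(np.array(c)+.5)/4-.5+[ox,155]; P=ray('top',uv,h); p,e=fit(P,.072,w)
    print(k,p[:2].round(4),np.degrees(p[2]).round(1),'rms',e.round(4), [np.linalg.norm(P[i]-P[i-1]).round(4) for i in range(4)])
im=cv2.imread('pics/top0.png');g=cv2.cvtColor(im,cv2.COLOR_BGR2GRAY)
m=np.zeros_like(g);m[100:152,195:335]=(g[100:152,195:335]>130)
cs,_=cv2.findContours(m,cv2.RETR_EXTERNAL,cv2.CHAIN_APPROX_NONE)
for c in sorted(cs,key=lambda c:c[:,:,0].min()):
    if cv2.contourArea(c)<100: continue
    r=cv2.minAreaRect(c); b=ray('top',cv2.boxPoints(r),.0145); print(r[1],ray('top',r[0],.0145).round(4),r[2])
print('pot',ray('top',((516+.5)/4-.5+100,(137+.5)/4-.5+155),.07))
E
```

```text
red [0.4383 0.3062] -3.4 rms 0.0008 [np.float64(0.0701), np.float64(0.029), np.float64(0.0699), np.float64(0.0305)]
yellow [0.456  0.1734] 9.0 rms 0.0009 [np.float64(0.0731), np.float64(0.028), np.float64(0.0745), np.float64(0.0294)]
blue [ 0.4411 -0.0621] 10.8 rms 0.0009 [np.float64(0.0718), np.float64(0.0299), np.float64(0.0722), np.float64(0.035)]
green [ 0.47   -0.3023] -11.3 rms 0.0009 [np.float64(0.0735), np.float64(0.0331), np.float64(0.0713), np.float64(0.0331)]
(4.0, 139.0) [[ 0.5646 -0.021 ]] 90.0
(5.0, 139.0) [[ 0.6854 -0.0186]] 90.0
(35.0, 19.0) [[0.62   0.1048]] 90.0
(35.0, 19.0) [[0.6244 0.0209]] 90.0
(36.07613754272461, 19.11566925048828) [[ 0.628  -0.0644]] 88.21009063720703
(36.0, 19.0) [[ 0.6318 -0.1493]] 90.0
pot [[0.45640237 0.06256984]]
```

```bash
cat >> h.py <<'E'
def need(x,y,z,yaw):
    "roll first, then linear (in 40 mm units) from the present pose to the target"
    s=env.observe();R=s['tool_rot'];p=s['position'];y0=np.degrees(np.arctan2(R[1,0],R[0,0]))
    t=np.radians(yaw);d=np.array([x,y,z])-p
    X=np.array([np.cos(t),np.sin(t),0]);Y=np.array([np.sin(t),-np.cos(t),0])
    print('t',round(s['time_s'],2),'pos',p.round(4),'yaw',round(y0,2),'w',round(s['grip_width'],4),'gf',np.round(s['gripper_force'],1),
      '| roll units',round((y0-yaw)/5,2),'| lin',(np.array([d@X,d@Y,-d[2]])/.04).round(2))
E
python3 -m jog '[{"roll":0.97},{"roll":0.97},{"roll":0.97},{"roll":0.97},{"roll":0.97},{"roll":0.97},{"linear":[0,0,0]}]' 1 | tail -5
python3 -c "
from h import *
need(.4383,.3062,.2,-3.4)"
```

```text
t 0.1 pos [ 0.2386 -0.4952  0.1999] yaw 25.72 w 0.0853 gf 0.0 | roll units 5.82 | lin [  3.8 -20.3  -0. ]invalid input
```

```bash
python3 -m jog '[{"linear":[0,0,0],"roll":0.97},{"linear":[0,0,0],"roll":0.97},{"linear":[0,0,0],"roll":0.97},{"linear":[0,0,0],"roll":0.97},{"linear":[0,0,0],"roll":0.97},{"linear":[0,0,0],"roll":0.97},{"linear":[0,0,0],"roll":0}]' 1 
python3 -c "
from h import *
need(.4383,.3062,.2,-3.4)"
```

```text
time_s: 0.68
position: [0.2386, -0.4953, 0.2001]
tool_rot: [[0.998, -0.062, -0.0], [-0.062, -0.998, 0.001], [-0.0, -0.001, -1.0]]
ft_force: [-0.4, 0.4, -0.1]
grip_width: 0.0849
gripper_force: 0.0
t 0.68 pos [ 0.2386 -0.4953  0.2001] yaw -3.55 w 0.0849 gf 0.0 | roll units -0.03 | lin [  3.8 -20.3   0. ]
```

```bash
python3 -m jog '[{"linear":[0.17,-0.92,0],"roll":0},{"linear":[0.17,-0.92,0],"roll":0},{"linear":[0.17,-0.92,0],"roll":0},{"linear":[0.17,-0.92,0],"roll":0},{"linear":[0.17,-0.92,0],"roll":0},{"linear":[0.17,-0.92,0],"roll":0},{"linear":[0.17,-0.92,0],"roll":0},{"linear":[0.17,-0.92,0],"roll":0},{"linear":[0.17,-0.92,0],"roll":0},{"linear":[0.17,-0.92,0],"roll":0},{"linear":[0.17,-0.92,0],"roll":0}]' |head -2
python3 -m jog '[{"linear":[0.17,-0.92,0],"roll":0},{"linear":[0.17,-0.92,0],"roll":0},{"linear":[0.17,-0.92,0],"roll":0},{"linear":[0.17,-0.92,0],"roll":0},{"linear":[0.17,-0.92,0],"roll":0},{"linear":[0.17,-0.92,0],"roll":0},{"linear":[0.17,-0.92,0],"roll":0},{"linear":[0.17,-0.92,0],"roll":0},{"linear":[0.17,-0.92,0],"roll":0},{"linear":[0.17,-0.92,0],"roll":0},{"linear":[0.17,-0.92,0],"roll":0},{"linear":[0,0,0],"roll":0}]' |head -2
python3 -c "
from h import *
im=optics.get_image('top');cv2.imwrite('pics/t1.png',cv2.resize(im[90:300,60:380,::-1],None,fx=2.4,fy=2.4,interpolation=cv2.INTER_CUBIC))
need(.4383,.3062,.073,-3.4)"
```

```text
time_s: 1.6
position: [0.3371, -0.0941, 0.2005]
time_s: 2.6
position: [0.4362, 0.3086, 0.1995]
t 2.65 pos [0.4357 0.3062 0.1995] yaw -3.03 w 0.0855 gf 0.0 | roll units 0.07 | lin [ 0.07 -0.    3.16]
```

View pics/t1.png

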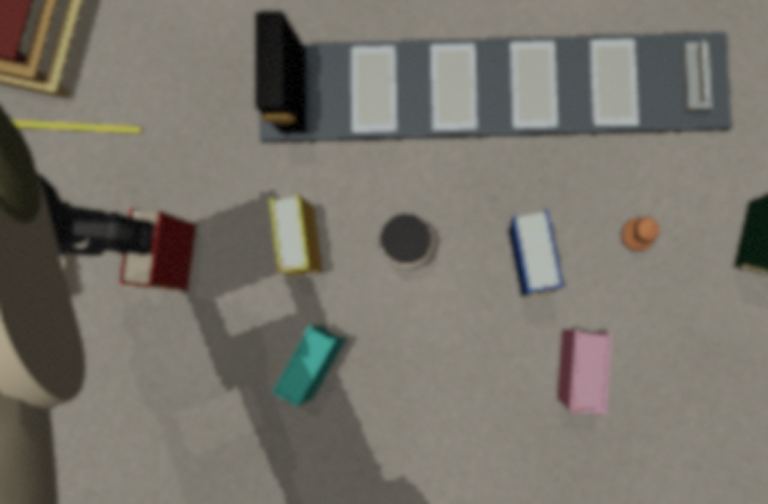

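The gripper hangs over the red book, with its finger end at about (140,235) in the crop beside the red top edge. Next I lower it, grip and lift.

```bash
python3 -m jog '[{"linear":[0.07,0,0.4],"roll":0.07},{"linear":[0,0,0.5],"roll":0},{"linear":[0,0,0.5],"roll":0},{"linear":[0,0,0.5],"roll":0},{"linear":[0,0,0.5],"roll":0},{"linear":[0,0,0.4],"roll":0},{"linear":[0,0,0.36],"roll":0},{"linear":[0,0,0],"roll":0},{"linear":[0,0,0],"roll":0}]' 1
python3 -m jog '[{"linear":[0,0,0],"roll":0},{"linear":[0,0,0],"roll":0},{"linear":[0,0,0],"roll":0},{"linear":[0,0,0],"roll":0},{"linear":[0,0,0],"roll":0},{"linear":[0,0,0],"roll":0},{"linear":[0,0,0],"roll":0},{"linear":[0,0,0],"roll":0},{"linear":[0,0,0],"roll":0},{"linear":[0,0,0],"roll":0}]' -1 40
python3 -c "
from h import *
need(.4383,.3062,.235,-3.4)"
```

```text
time_s: 3.4
position: [0.4384, 0.3029, 0.074]
tool_rot: [[0.998, -0.065, -0.001], [-0.065, -0.998, -0.001], [-0.001, 0.001, -1.0]]
ft_force: [0.3, -0.0, -0.5]
grip_width: 0.0856
gripper_force: 0.0
time_s: 4.23
position: [0.4389, 0.304, 0.0747]
tool_rot: [[0.998, -0.065, 0.001], [-0.065, -0.998, 0.001], [0.001, -0.001, -1.0]]
ft_force: [-1.5, 0.4, 5.4]
grip_width: 0.0288
gripper_force: 39.7
t 4.23 pos [0.4389 0.304  0.0747] yaw -3.73 w 0.0288 gf 39.7 | roll units -0.07 | lin [-0.02 -0.05 -4.01]
```

```bash
python3 -m jog '[{"linear":[0,0,-0.2],"roll":0},{"linear":[0,0,-0.4],"roll":0},{"linear":[0,0,-0.6],"roll":0},{"linear":[0,0,-0.6],"roll":0},{"linear":[0,0,-0.6],"roll":-0.4},{"linear":[0,0,-0.6],"roll":-0.4},{"linear":[0,0,-0.6],"roll":-0.4},{"linear":[0,0,-0.4],"roll":-0.1},{"linear":[0,0,0],"roll":0}]'
python3 -c "
from h import *
need(.6281,-.0643,.235,2.7)"
```

```text
time_s: 4.98
position: [0.4395, 0.304, 0.2374]
tool_rot: [[0.999, 0.049, 0.005], [0.049, -0.999, 0.002], [0.006, -0.002, -1.0]]
ft_force: [-0.6, -0.5, -2.2]
grip_width: 0.0288
gripper_force: 40.0
t 4.98 pos [0.4395 0.304  0.2374] yaw 2.79 w 0.0288 gf 40.0 | roll units 0.02 | lin [4.28 9.42 0.06]
```

```bash
python3 -m jog '[{"linear":[0.15,0.3,0],"roll":0},{"linear":[0.3,0.6,0],"roll":0},{"linear":[0.35,0.8,0],"roll":0},{"linear":[0.38,0.82,0],"roll":0},{"linear":[0.38,0.82,0],"roll":0},{"linear":[0.38,0.82,0],"roll":0},{"linear":[0.38,0.82,0],"roll":0},{"linear":[0.38,0.82,0],"roll":0},{"linear":[0.38,0.82,0],"roll":0},{"linear":[0.38,0.82,0],"roll":0}]' | head -2
python3 -m jog '[{"linear":[0.34,0.8,0],"roll":0},{"linear":[0.26,0.6,0],"roll":0},{"linear":[0.15,0.4,0],"roll":0},{"linear":[0.07,0.16,0],"roll":0},{"linear":[0,0,0],"roll":0},{"linear":[0,0,0],"roll":0},{"linear":[0,0,0],"roll":0}]'
python3 -c "
from h import *
need(.6281,-.0643,.0895,2.7)"
```

```text
time_s: 5.82
position: [0.5911, 0.0114, 0.2325]
time_s: 6.4
position: [0.6272, -0.0623, 0.2339]
tool_rot: [[0.999, 0.049, -0.001], [0.049, -0.999, 0.0], [-0.001, -0.0, -1.0]]
ft_force: [0.3, -0.2, -2.4]
grip_width: 0.0287
gripper_force: 40.0
t 6.4 pos [ 0.6272 -0.0623  0.2339] yaw 2.83 w 0.0287 gf 40.0 | roll units 0.03 | lin [0.02 0.05 3.61]
```

```bash
python3 -m jog '[{"linear":[0.02,0.05,0.3],"roll":0},{"linear":[0,0,0.5],"roll":0},{"linear":[0,0,0.6],"roll":0},{"linear":[0,0,0.6],"roll":0},{"linear":[0,0,0.5],"roll":0},{"linear":[0,0,0.4],"roll":0},{"linear":[0,0,0.3],"roll":0},{"linear":[0,0,0.15],"roll":0},{"linear":[0,0,0],"roll":0},{"linear":[0,0,0],"roll":0},{"linear":[0,0,0],"roll":0}]'|head -2
python3 -c "
from h import *
im=optics.get_image('side');cv2.imwrite('pics/s1.png',cv2.resize(im[110:300,260:460,::-1],None,fx=3,fy=3,interpolation=cv2.INTER_CUBIC))
need(.6281,-.0643,.0887,2.7)"
```

```text
time_s: 7.32
position: [0.6291, -0.0654, 0.1012]
t 7.37 pos [ 0.6291 -0.0654  0.1012] yaw 2.78 w 0.0287 gf 40.0 | roll units 0.02 | lin [-0.02 -0.03  0.31]
```

View pics/s1.png

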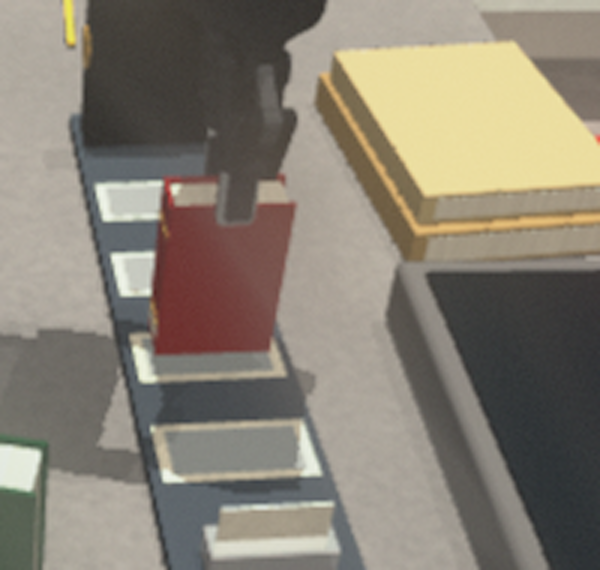

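The red book hangs just above mark c, its bottom edge running from (153,350) to (275,350), centred between the card's sides at about (135–285). I set it down next.

```bash
python3 -m jog '[{"linear":[-0.02,-0.03,0.1],"roll":0},{"linear":[0,0,0.1],"roll":0},{"linear":[0,0,0.06],"roll":0},{"linear":[0,0,0.05],"roll":0},{"linear":[0,0,0],"roll":0},{"linear":[0,0,0],"roll":0},{"linear":[0,0,0],"roll":0}]'
python3 -m jog '[{"linear":[0,0,0],"roll":0},{"linear":[0,0,0],"roll":0},{"linear":[0,0,0],"roll":0},{"linear":[0,0,0],"roll":0},{"linear":[0,0,0],"roll":0},{"linear":[0,0,0],"roll":0}]' 0.2
python3 -m jog '[{"linear":[0,0,-0.2],"roll":0},{"linear":[0,0,-0.4],"roll":0},{"linear":[0,0,-0.6],"roll":0},{"linear":[0,0,-0.6],"roll":0},{"linear":[0,0,-0.6],"roll":0},{"linear":[0,0,-0.5],"roll":0},{"linear":[0,0,0],"roll":0}]' 
python3 -c "
from h import *
need(.456,.1734,.2,9)"
```

```text
time_s: 7.95
position: [0.628, -0.0643, 0.0888]
tool_rot: [[0.999, 0.048, 0.001], [0.048, -0.999, -0.0], [0.001, 0.0, -1.0]]
ft_force: [-2.3, 0.4, 6.6]
grip_width: 0.0288
gripper_force: 41.1
time_s: 8.45
position: [0.6277, -0.0644, 0.0875]
tool_rot: [[0.999, 0.048, -0.0], [0.048, -0.999, 0.0], [-0.0, -0.0, -1.0]]
ft_force: [0.7, 0.5, 1.3]
grip_width: 0.0511
gripper_force: 0.0
time_s: 9.03
position: [0.6292, -0.0648, 0.209]
tool_rot: [[0.999, 0.048, 0.008], [0.048, -0.999, -0.002], [0.008, 0.003, -1.0]]
ft_force: [0.3, -0.4, 0.6]
grip_width: 0.0509
gripper_force: 0.0
t 9.03 pos [ 0.6292 -0.0648  0.209 ] yaw 2.77 w 0.0509 gf 0.0 | roll units -1.25 | lin [-3.35 -6.56  0.22]
```

Now yellow: roll first, then a translation of -3.35, -6.56.

```bash
python3 -m jog '[{"linear":[0,0,0],"roll":-0.6},{"linear":[0,0,0],"roll":-0.65},{"linear":[-0.37,-0.73,0],"roll":0},{"linear":[-0.37,-0.73,0],"roll":0},{"linear":[-0.37,-0.73,0],"roll":0},{"linear":[-0.37,-0.73,0],"roll":0},{"linear":[-0.37,-0.73,0],"roll":0},{"linear":[-0.37,-0.73,0],"roll":0},{"linear":[-0.37,-0.73,0],"roll":0},{"linear":[-0.37,-0.73,0],"roll":0},{"linear":[-0.39,-0.72,0],"roll":0},{"linear":[0,0,0],"roll":0}]' 1 | head -2
python3 -m jog '[{"linear":[0,0,0],"roll":0},{"linear":[0,0,0],"roll":0}]' | head -2
python3 -c "
from h import *
im=optics.get_image('top');cv2.imwrite('pics/t2.png',cv2.resize(im[90:300,60:380,::-1],None,fx=2.4,fy=2.4,interpolation=cv2.INTER_CUBIC))
need(.456,.1734,.048,9)"
```

```text
time_s: 10.03
position: [0.4509, 0.1771, 0.204]
time_s: 10.2
position: [0.4546, 0.1735, 0.2037]
t 10.25 pos [0.4548 0.1731 0.2036] yaw 8.97 w 0.0853 gf 0.0 | roll units -0.01 | lin [ 0.03 -0.    3.89]
```

View pics/t2.png

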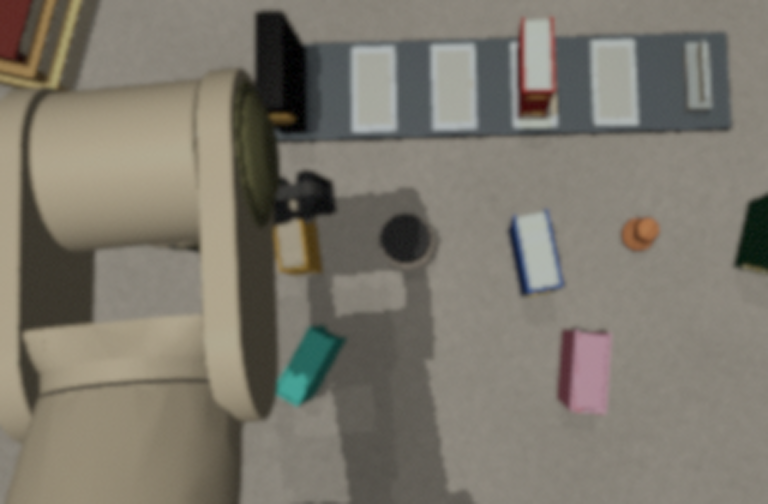

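Red stands upright and centred on mark c (537,85). The gripper is above yellow with clear space to the pot (405,240).

```bash
python3 -m jog '[{"linear":[0.03,0,0.4],"roll":0},{"linear":[0,0,0.6],"roll":0},{"linear":[0,0,0.6],"roll":0},{"linear":[0,0,0.6],"roll":0},{"linear":[0,0,0.6],"roll":0},{"linear":[0,0,0.5],"roll":0},{"linear":[0,0,0.4],"roll":0},{"linear":[0,0,0.19],"roll":0},{"linear":[0,0,0],"roll":0},{"linear":[0,0,0],"roll":0}]' 1 | head -4
python3 -m jog '[{"linear":[0,0,0],"roll":0},{"linear":[0,0,0],"roll":0},{"linear":[0,0,0],"roll":0},{"linear":[0,0,0],"roll":0},{"linear":[0,0,0],"roll":0},{"linear":[0,0,0],"roll":0},{"linear":[0,0,0],"roll":0},{"linear":[0,0,0],"roll":0},{"linear":[0,0,0],"roll":0},{"linear":[0,0,0],"roll":0}]' -1 40
python3 -m jog '[{"linear":[0,0,-0.2],"roll":0},{"linear":[0,0,-0.4],"roll":0},{"linear":[0,0,-0.6],"roll":0},{"linear":[0,0,-0.6],"roll":0},{"linear":[0,0,-0.6],"roll":0.3},{"linear":[0,0,-0.6],"roll":0.4},{"linear":[0,0,-0.6],"roll":0.4},{"linear":[0,0,-0.4],"roll":0.16},{"linear":[0,0,0],"roll":0},{"linear":[0,0,0],"roll":0}]'
python3 -c "
from h import *
need(.6318,-.149,.205,2.7)"
```

```text
time_s: 11.08
position: [0.4561, 0.1735, 0.0483]
tool_rot: [[0.988, 0.156, 0.0], [0.156, -0.988, -0.0], [0.0, 0.0, -1.0]]
ft_force: [-0.2, -0.1, 0.2]
time_s: 11.92
position: [0.4557, 0.174, 0.0486]
tool_rot: [[0.988, 0.157, 0.001], [0.157, -0.988, 0.0], [0.001, 0.0, -1.0]]
ft_force: [-1.3, -0.0, 5.7]
grip_width: 0.0268
gripper_force: 39.7
time_s: 12.75
position: [0.4554, 0.1739, 0.2082]
tool_rot: [[0.999, 0.048, 0.001], [0.048, -0.999, 0.0], [0.001, -0.0, -1.0]]
ft_force: [0.2, 0.2, -2.0]
grip_width: 0.027
gripper_force: 39.9
t 12.75 pos [0.4554 0.1739 0.2082] yaw 2.75 w 0.027 gf 39.9 | roll units 0.01 | lin [4.03 8.27 0.08]
```

```bash
python3 -m jog '[{"linear":[0.15,0.3,0],"roll":0},{"linear":[0.3,0.6,0],"roll":0},{"linear":[0.37,0.78,0],"roll":0},{"linear":[0.37,0.78,0],"roll":0},{"linear":[0.37,0.78,0],"roll":0},{"linear":[0.37,0.78,0],"roll":0},{"linear":[0.37,0.78,0],"roll":0},{"linear":[0.37,0.78,0],"roll":0},{"linear":[0.37,0.78,0],"roll":0},{"linear":[0.37,0.74,0],"roll":0},{"linear":[0.31,0.6,0],"roll":0},{"linear":[0.2,0.4,0],"roll":0}]' | head -2
python3 -m jog '[{"linear":[0.11,0.18,0],"roll":0},{"linear":[0,0,0],"roll":0},{"linear":[0,0,0],"roll":0},{"linear":[0,0,0],"roll":0}]' | head -2
python3 -c "
from h import *
need(.6318,-.149,.063,2.7)"
```

```text
time_s: 13.75
position: [0.6277, -0.1447, 0.2053]
time_s: 14.08
position: [0.6317, -0.1479, 0.2078]
t 14.08 pos [ 0.6317 -0.1479  0.2078] yaw 2.79 w 0.0267 gf 39.8 | roll units 0.02 | lin [0.   0.03 3.62]
```

```bash
python3 -m jog '[{"linear":[0,0.03,0.3],"roll":0},{"linear":[0,0,0.5],"roll":0},{"linear":[0,0,0.6],"roll":0},{"linear":[0,0,0.6],"roll":0},{"linear":[0,0,0.5],"roll":0},{"linear":[0,0,0.4],"roll":0},{"linear":[0,0,0.3],"roll":0},{"linear":[0,0,0.2],"roll":0},{"linear":[0,0,0],"roll":0},{"linear":[0,0,0],"roll":0}]'|head -2
python3 -c "
from h import *
need(.6318,-.149,.063,2.7)"
```

```text
time_s: 14.92
position: [0.6323, -0.1499, 0.0726]
t 14.92 pos [ 0.6323 -0.1499  0.0726] yaw 2.76 w 0.0272 gf 39.8 | roll units 0.01 | lin [-0.01 -0.02  0.24]
```

```bash
python3 -m jog '[{"linear":[0,-0.02,0.08],"roll":0},{"linear":[0,0,0.08],"roll":0},{"linear":[0,0,0.05],"roll":0},{"linear":[0,0,0.03],"roll":0},{"linear":[0,0,0],"roll":0},{"linear":[0,0,0],"roll":0},{"linear":[0,0,0],"roll":0}]'
python3 -m jog '[{"linear":[0,0,0],"roll":0},{"linear":[0,0,0],"roll":0},{"linear":[0,0,0],"roll":0},{"linear":[0,0,0],"roll":0},{"linear":[0,0,0],"roll":0},{"linear":[0,0,0],"roll":0}]' 0.2 | head -2
python3 -m jog '[{"linear":[0,0,-0.2],"roll":0},{"linear":[0,0,-0.4],"roll":0},{"linear":[0,0,-0.7],"roll":0},{"linear":[0,0,-0.8],"roll":0},{"linear":[0,0,-0.8],"roll":0},{"linear":[0,0,-0.8],"roll":0},{"linear":[0,0,-0.6],"roll":0.3},{"linear":[0,0,-0.4],"roll":1},{"linear":[0,0,0],"roll":1},{"linear":[0,0,0],"roll":0.5},{"linear":[0,0,0],"roll":0},{"linear":[0,0,0],"roll":0}]' 
python3 -c "
from h import *
need(.47,-.3023,.25,-11.3)"
```

```text
time_s: 15.5
position: [0.6323, -0.1497, 0.0627]
tool_rot: [[0.999, 0.047, 0.0], [0.047, -0.999, -0.0], [0.0, 0.0, -1.0]]
ft_force: [-0.8, 1.1, 1.5]
grip_width: 0.0268
gripper_force: 40.1
time_s: 16.0
position: [0.6322, -0.1497, 0.0624]
time_s: 17.0
position: [0.6321, -0.1496, 0.2508]
tool_rot: [[0.981, -0.194, 0.0], [-0.194, -0.981, -0.0], [0.0, 0.0, -1.0]]
ft_force: [0.7, 0.4, 0.7]
grip_width: 0.0515
gripper_force: 0.0
t 17.0 pos [ 0.6321 -0.1496  0.2508] yaw -11.19 w 0.0515 gf 0.0 | roll units 0.02 | lin [-3.23  4.54  0.02]
```

```bash
python3 -m jog '[{"linear":[-0.4,0.57,0],"roll":0},{"linear":[-0.4,0.57,0],"roll":0},{"linear":[-0.4,0.57,0],"roll":0},{"linear":[-0.4,0.57,0],"roll":0},{"linear":[-0.4,0.57,0],"roll":0},{"linear":[-0.4,0.57,0],"roll":0},{"linear":[-0.4,0.57,0],"roll":0},{"linear":[-0.43,0.55,0],"roll":0},{"linear":[0,0,0],"roll":0},{"linear":[0,0,0],"roll":0},{"linear":[0,0,0],"roll":0}]' 1 | head -2
python3 -c "
from h import *
im=optics.get_image('top');cv2.imwrite('pics/t3.png',cv2.resize(im[90:240,180:430,::-1],None,fx=3,fy=3,interpolation=cv2.INTER_CUBIC))
need(.47,-.3023,.123,-11.3)"
```

```text
time_s: 17.92
position: [0.4702, -0.3022, 0.2506]
t 17.97 pos [ 0.4704 -0.302   0.2505] yaw -11.21 w 0.0853 gf 0.0 | roll units 0.02 | lin [-0.01  0.01  3.19]
```

View pics/t3.png

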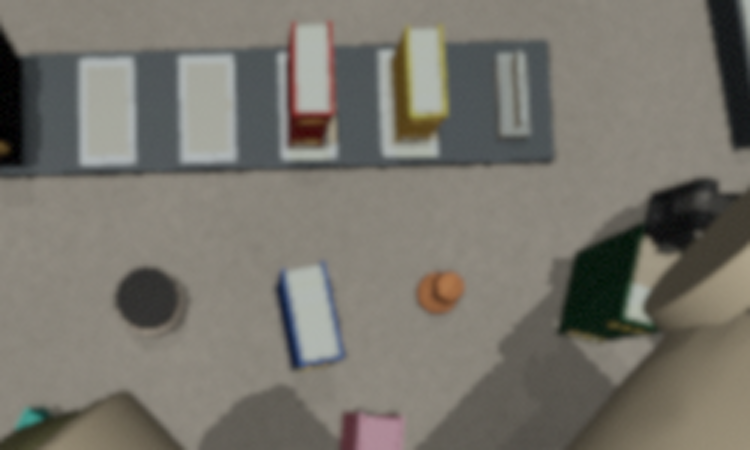

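Red and yellow stand on c (310,100) and d (420,100), the pot hasn't moved, and the gripper is over green. I grip green next.

```bash
python3 -m jog '[{"linear":[0,0,0.3],"roll":0},{"linear":[0,0,0.5],"roll":0},{"linear":[0,0,0.6],"roll":0},{"linear":[0,0,0.6],"roll":0},{"linear":[0,0,0.5],"roll":0},{"linear":[0,0,0.4],"roll":0},{"linear":[0,0,0.29],"roll":0},{"linear":[0,0,0],"roll":0},{"linear":[0,0,0],"roll":0}]' 1 | head -4
python3 -m jog '[{"linear":[0,0,0],"roll":0},{"linear":[0,0,0],"roll":0},{"linear":[0,0,0],"roll":0},{"linear":[0,0,0],"roll":0},{"linear":[0,0,0],"roll":0},{"linear":[0,0,0],"roll":0},{"linear":[0,0,0],"roll":0},{"linear":[0,0,0],"roll":0},{"linear":[0,0,0],"roll":0},{"linear":[0,0,0],"roll":0}]' -1 50
python3 -m jog '[{"linear":[0,0,-0.2],"roll":0},{"linear":[0,0,-0.4],"roll":0},{"linear":[0,0,-0.6],"roll":0},{"linear":[0,0,-0.6],"roll":-0.3},{"linear":[0,0,-0.6],"roll":-0.5},{"linear":[0,0,-0.6],"roll":-0.6},{"linear":[0,0,-0.6],"roll":-0.6},{"linear":[0,0,-0.4],"roll":-0.5},{"linear":[0,0,0],"roll":-0.3},{"linear":[0,0,0],"roll":0},{"linear":[0,0,0],"roll":0}]'
python3 -c "
from h import *
need(.6202,.105,.283,2.7)"
```

```text
time_s: 18.72
position: [0.4705, -0.3018, 0.1227]
tool_rot: [[0.981, -0.194, -0.001], [-0.194, -0.981, 0.001], [-0.001, -0.0, -1.0]]
ft_force: [-0.6, -0.1, 0.2]
time_s: 19.55
position: [0.4702, -0.3026, 0.1237]
tool_rot: [[0.981, -0.196, 0.001], [-0.196, -0.981, -0.001], [0.001, 0.001, -1.0]]
ft_force: [-0.1, 1.0, 5.9]
grip_width: 0.0327
gripper_force: 49.8
time_s: 20.47
position: [0.4696, -0.3023, 0.2824]
tool_rot: [[0.999, 0.046, -0.001], [0.046, -0.999, 0.001], [-0.001, -0.001, -1.0]]
ft_force: [0.3, -0.2, -4.0]
grip_width: 0.033
gripper_force: 50.1
t 20.47 pos [ 0.4696 -0.3023  0.2824] yaw 2.66 w 0.033 gf 50.1 | roll units -0.01 | lin [ 4.24 -9.99 -0.02]
```

```bash
python3 -m jog '[{"linear":[0.1,-0.3,0],"roll":0},{"linear":[0.25,-0.6,0],"roll":0},{"linear":[0.34,-0.8,0],"roll":0},{"linear":[0.34,-0.8,0],"roll":0},{"linear":[0.34,-0.8,0],"roll":0},{"linear":[0.34,-0.8,0],"roll":0},{"linear":[0.34,-0.8,0],"roll":0},{"linear":[0.34,-0.8,0],"roll":0},{"linear":[0.34,-0.8,0],"roll":0},{"linear":[0.34,-0.8,0],"roll":0},{"linear":[0.34,-0.8,0],"roll":0},{"linear":[0.34,-0.8,0],"roll":0}]' | head -2
python3 -m jog '[{"linear":[0.25,-0.5,0],"roll":0},{"linear":[0.17,-0.3,0],"roll":0},{"linear":[0.07,-0.09,0],"roll":0},{"linear":[0,0,0],"roll":0},{"linear":[0,0,0],"roll":0},{"linear":[0,0,0],"roll":0},{"linear":[0,0,0],"roll":0}]' | head -2
python3 -c "
from h import *
need(.6202,.105,.138,2.7)"
```

```text
time_s: 21.47
position: [0.6027, 0.0627, 0.2822]
time_s: 22.05
position: [0.6205, 0.0957, 0.283]
t 22.05 pos [0.6205 0.0957 0.283 ] yaw 2.63 w 0.0328 gf 50.2 | roll units -0.01 | lin [ 0.   -0.23  3.62]
```

```bash
python3 -m jog '[{"linear":[0,-0.12,0.2],"roll":0},{"linear":[0,-0.11,0.5],"roll":0},{"linear":[0,0,0.6],"roll":0},{"linear":[0,0,0.6],"roll":0},{"linear":[0,0,0.5],"roll":0},{"linear":[0,0,0.4],"roll":0},{"linear":[0,0,0.3],"roll":0},{"linear":[0,0,0.2],"roll":0},{"linear":[0,0,0],"roll":0},{"linear":[0,0,0],"roll":0}]'|head -2
python3 -c "
from h import *
need(.6202,.105,.138,2.7)"
```

```text
time_s: 22.88
position: [0.6204, 0.1058, 0.151]
t 22.88 pos [0.6204 0.1058 0.151 ] yaw 2.7 w 0.0325 gf 50.2 | roll units -0.0 | lin [-0.01  0.02  0.32]
```

```bash
python3 -m jog '[{"linear":[0,0.02,0.1],"roll":0},{"linear":[0,0,0.1],"roll":0},{"linear":[0,0,0.07],"roll":0},{"linear":[0,0,0.05],"roll":0},{"linear":[0,0,0],"roll":0},{"linear":[0,0,0],"roll":0},{"linear":[0,0,0],"roll":0}]'
python3 -m jog '[{"linear":[0,0,0],"roll":0},{"linear":[0,0,0],"roll":0},{"linear":[0,0,0],"roll":0},{"linear":[0,0,0],"roll":0},{"linear":[0,0,0],"roll":0},{"linear":[0,0,0],"roll":0}]' 0.3 | head -2
python3 -m jog '[{"linear":[0,0,-0.2],"roll":0},{"linear":[0,0,-0.4],"roll":0},{"linear":[0,0,-0.6],"roll":0},{"linear":[0,0,-0.6],"roll":0},{"linear":[0,0,-0.5],"roll":0},{"linear":[0,0,-0.4],"roll":0},{"linear":[0,0,0],"roll":-0.6},{"linear":[0,0,0],"roll":-1},{"linear":[0,0,0],"roll":0},{"linear":[0,0,0],"roll":0}]' | head -2
python3 -c "
from h import *
need(.4411,-.0621,.24,10.8)"
```

```text
time_s: 23.47
position: [0.6205, 0.1051, 0.1381]
tool_rot: [[0.999, 0.047, 0.0], [0.047, -0.999, 0.0], [0.0, -0.0, -1.0]]
ft_force: [-0.1, -0.2, -4.3]
grip_width: 0.0324
gripper_force: 50.2
time_s: 23.97
position: [0.6205, 0.1051, 0.1382]
time_s: 24.8
position: [0.6204, 0.1051, 0.2464]
t 24.8 pos [0.6204 0.1051 0.2464] yaw 10.58 w 0.0557 gf 0.0 | roll units -0.04 | lin [-5.19  3.27  0.16]
```

```bash
python3 -m jog '[{"linear":[-0.65,0.41,0],"roll":-0.04},{"linear":[-0.65,0.41,0],"roll":0},{"linear":[-0.65,0.41,0],"roll":0},{"linear":[-0.65,0.41,0],"roll":0},{"linear":[-0.65,0.41,0],"roll":0},{"linear":[-0.65,0.41,0],"roll":0},{"linear":[-0.65,0.41,0],"roll":0},{"linear":[-0.64,0.4,0],"roll":0},{"linear":[0,0,0],"roll":0},{"linear":[0,0,0],"roll":0},{"linear":[0,0,0],"roll":0}]' 1 | head -2
python3 -c "
from h import *
im=optics.get_image('top');cv2.imwrite('pics/t4.png',cv2.resize(im[90:240,150:400,::-1],None,fx=3,fy=3,interpolation=cv2.INTER_CUBIC))
need(.4411,-.0621,.098,10.8)"
```

```text
time_s: 25.72
position: [0.4417, -0.0624, 0.2463]
t 25.77 pos [ 0.4419 -0.0622  0.2461] yaw 10.89 w 0.0856 gf 0.0 | roll units 0.02 | lin [-0.02 -0.    3.7 ]
```

View pics/t4.png

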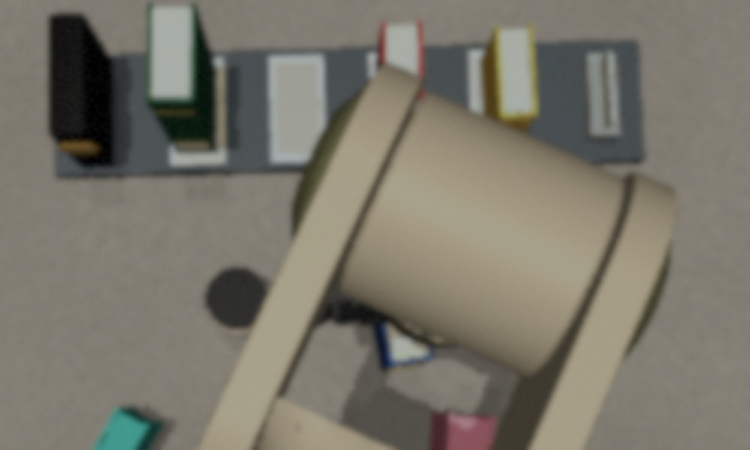

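Green stands on mark a (foot around (190,140)), mark b at (297,108) is free, and the pot is in place. Blue is the last book.

```bash
python3 -m jog '[{"linear":[-0.02,0,0.3],"roll":0},{"linear":[0,0,0.5],"roll":0},{"linear":[0,0,0.6],"roll":0},{"linear":[0,0,0.6],"roll":0},{"linear":[0,0,0.6],"roll":0},{"linear":[0,0,0.5],"roll":0},{"linear":[0,0,0.4],"roll":0},{"linear":[0,0,0.2],"roll":0},{"linear":[0,0,0],"roll":0},{"linear":[0,0,0],"roll":0}]' 1 | head -4
python3 -m jog '[{"linear":[0,0,0],"roll":0},{"linear":[0,0,0],"roll":0},{"linear":[0,0,0],"roll":0},{"linear":[0,0,0],"roll":0},{"linear":[0,0,0],"roll":0},{"linear":[0,0,0],"roll":0},{"linear":[0,0,0],"roll":0},{"linear":[0,0,0],"roll":0},{"linear":[0,0,0],"roll":0},{"linear":[0,0,0],"roll":0}]' -1 45
python3 -m jog '[{"linear":[0,0,-0.2],"roll":0},{"linear":[0,0,-0.4],"roll":0},{"linear":[0,0,-0.6],"roll":0},{"linear":[0,0,-0.6],"roll":0.3},{"linear":[0,0,-0.6],"roll":0.5},{"linear":[0,0,-0.6],"roll":0.5},{"linear":[0,0,-0.6],"roll":0.32},{"linear":[0,0,-0.6],"roll":0},{"linear":[0,0,-0.4],"roll":0},{"linear":[0,0,0],"roll":0},{"linear":[0,0,0],"roll":0}]' | head -2
python3 -c "
from h import *
need(.6242,.0203,.283,2.7)"
```

```text
time_s: 26.6
position: [0.4411, -0.0624, 0.0983]
tool_rot: [[0.982, 0.19, 0.0], [0.19, -0.982, 0.0], [0.0, -0.0, -1.0]]
ft_force: [-0.5, -0.4, 0.3]
time_s: 27.43
position: [0.4408, -0.0629, 0.0987]
tool_rot: [[0.982, 0.189, 0.001], [0.189, -0.982, -0.001], [0.001, 0.001, -1.0]]
ft_force: [0.3, 0.4, 5.1]
grip_width: 0.0306
gripper_force: 44.9
time_s: 28.35
position: [0.4403, -0.0626, 0.2819]
t 28.35 pos [ 0.4403 -0.0626  0.2819] yaw 2.81 w 0.0302 gf 45.2 | roll units 0.02 | lin [ 4.69 -1.85 -0.03]
```

```bash
python3 -m jog '[{"linear":[0.2,-0.1,0],"roll":0},{"linear":[0.45,-0.2,0],"roll":0},{"linear":[0.6,-0.25,0],"roll":0},{"linear":[0.7,-0.25,0],"roll":0},{"linear":[0.7,-0.25,0],"roll":0},{"linear":[0.7,-0.25,0],"roll":0},{"linear":[0.6,-0.25,0],"roll":0},{"linear":[0.45,-0.2,0],"roll":0},{"linear":[0.29,-0.1,0],"roll":0},{"linear":[0,0,0],"roll":0},{"linear":[0,0,0],"roll":0},{"linear":[0,0,0],"roll":0}]' | head -2
python3 -c "
from h import *
need(.6242,.0203,.113,2.7)"
```

```text
time_s: 29.35
position: [0.6237, 0.0204, 0.2811]
t 29.35 pos [0.6237 0.0204 0.2811] yaw 2.81 w 0.0307 gf 45.2 | roll units 0.02 | lin [0.01 0.   4.2 ]
```

```bash
python3 -m jog '[{"linear":[0.01,0,0.3],"roll":0},{"linear":[0,0,0.5],"roll":0},{"linear":[0,0,0.6],"roll":0},{"linear":[0,0,0.6],"roll":0},{"linear":[0,0,0.6],"roll":0},{"linear":[0,0,0.5],"roll":0},{"linear":[0,0,0.4],"roll":0},{"linear":[0,0,0.25],"roll":0},{"linear":[0,0,0.15],"roll":0},{"linear":[0,0,0],"roll":0},{"linear":[0,0,0],"roll":0}]'|head -2
python3 -c "
from h import *
need(.6242,.0203,.1125,2.7)"
```

```text
time_s: 30.27
position: [0.6249, 0.0203, 0.1269]
t 30.27 pos [0.6249 0.0203 0.1269] yaw 2.8 w 0.0304 gf 45.2 | roll units 0.02 | lin [-0.02 -0.    0.36]
```

```bash
python3 -m jog '[{"linear":[-0.02,0,0.1],"roll":0},{"linear":[0,0,0.1],"roll":0},{"linear":[0,0,0.1],"roll":0},{"linear":[0,0,0.06],"roll":0},{"linear":[0,0,0],"roll":0},{"linear":[0,0,0],"roll":0},{"linear":[0,0,0],"roll":0}]'
python3 -m jog '[{"linear":[0,0,0],"roll":0},{"linear":[0,0,0],"roll":0},{"linear":[0,0,0],"roll":0},{"linear":[0,0,0],"roll":0},{"linear":[0,0,0],"roll":0},{"linear":[0,0,0],"roll":0}]' 0.25 | head -2
python3 -m jog '[{"linear":[0,0,-0.2],"roll":0},{"linear":[0,0,-0.4],"roll":0},{"linear":[0,0,-0.6],"roll":0},{"linear":[0,0,-0.7],"roll":0},{"linear":[0,0,-0.7],"roll":0},{"linear":[0,0,-0.7],"roll":0},{"linear":[0,0,-0.6],"roll":0},{"linear":[0,0,-0.3],"roll":0}]' | head -2
python3 -m jog '[{"linear":[-0.6,0.7,0],"roll":0},{"linear":[-0.6,0.7,0],"roll":0},{"linear":[-0.6,0.7,0],"roll":0},{"linear":[-0.6,0.7,0],"roll":0},{"linear":[-0.6,0.7,0],"roll":0},{"linear":[-0.6,0.7,0],"roll":0},{"linear":[-0.6,0.7,0],"roll":0},{"linear":[-0.6,0.7,0],"roll":0},{"linear":[0,0.7,0],"roll":0},{"linear":[0,0.7,0],"roll":0},{"linear":[0,0,0],"roll":0},{"linear":[0,0,0],"roll":0}]' | head -2
python3 -c "
from h import *
im=optics.get_image('top');cv2.imwrite('pics/t5.png',im[...,::-1]);cv2.imwrite('pics/t5c.png',cv2.resize(im[90:240,150:400,::-1],None,fx=3,fy=3,interpolation=cv2.INTER_CUBIC))
im=optics.get_image('side');cv2.imwrite('pics/s5.png',cv2.resize(im[80:310,240:440,::-1],None,fx=2.6,fy=2.6,interpolation=cv2.INTER_CUBIC))"
```

```text
time_s: 30.85
position: [0.6241, 0.0204, 0.1128]
tool_rot: [[0.999, 0.049, 0.002], [0.049, -0.999, -0.0], [0.002, 0.0, -1.0]]
ft_force: [-2.0, 1.6, 6.1]
grip_width: 0.0307
gripper_force: 46.1
time_s: 31.35
position: [0.6239, 0.0204, 0.1115]
time_s: 32.02
position: [0.6243, 0.0204, 0.2839]
time_s: 33.02
position: [0.4455, -0.2696, 0.2797]
```

View pics/t5c.png

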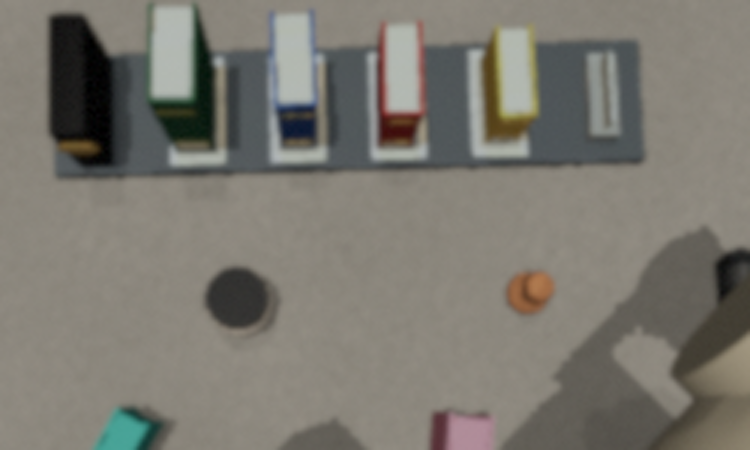

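View pics/s5.png

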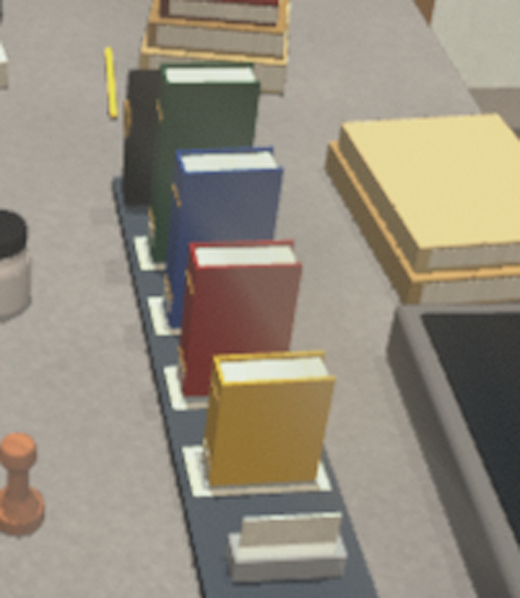

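All four books stand upright in order on their marks, and the pot (238,297) hasn't moved. I check the offsets numerically from the top-face corners.

Run:
```python
from h import *
C={'green':([(151,5),(196,7),(194,101),(151,98)],.165,.034,(.6202,.105)),'blue':([(270,12),(315,11),(317,106),(275,109)],.14,.032,(.6242,.0203)),
'red':([(382,23),(421,22),(424,114),(380,116)],.115,.030,(.6281,-.0643)),'yellow':([(494,28),(533,27),(538,116),(499,118)],.09,.028,(.632,-.149))}
for k,(c,h,w,m) in C.items():
    P=ray('top',(np.array(c)+.5)/3-.5+[150,90],h+.014); p,e=fit(P,.072,w)
    print(k,((p[:2]-m)*1000).round(1),'mm',(np.degrees(p[2])-2.7).round(1),'deg rms',e.round(4))
s=env.observe();print(s['time_s'],s['ft_force'])
```

```text
green [-0.6 -0.2] mm -1.9 deg rms 0.0019
blue [-0.1 -0.6] mm 0.8 deg rms 0.0005
red [-1.9  4. ] mm -1.2 deg rms 0.0009
yellow [ 0.6 -1. ] mm 0.7 deg rms 0.0009
33.1167 [0.13126336 0.4907037  0.11730784]
```

```bash
python3 -c "
from rig import env
print(env.close_job())"
```

```text
the job is handed in; nothing more can be done
None
```

I stood all four books upright on their marks in height order, green nearest the bookend, then blue, red and yellow, and handed the job in: the last picture put each within about 5 mm and 2° of its mark, the paste pot stayed put, and no verdict came back.

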